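# Set the polarising stage to its click and bring in the full-wave plate

### The job

The white polarising light stage carries a thin section that is about to be photographed from above. With the filter slide still drawn out, turn the round stage to the click stop where the thin section lies lengthwise along the slide's rail; then push the filter slide in along its rail, past its first click, until it clicks into the second notch, which brings the full-wave plate under the section. Finish with the fingers still on the slide's upright tab, holding it still at that notch for the picture, and leave the hand lens, the jar and the streak plate where they are.

Things in the scene. Friction and masses are not known exactly. Their poses are not given: they have to be found in the camera images.
- light_stage: white lamp housing fixed to the worktop, 120 x 120 x 42 mm high. Origin on the worktop under the round stage's axis, z up; the housing spans x -60..60, y -55..65 mm in this frame, its top carries nothing above 44 mm but the round stage. The slide's rail leaves its -y face along this frame's y axis.
- rail_end (a point): outer end of the aluminium rail, on its centre line, 20 mm above the worktop, at light_stage x = 0, y = -212 mm. The rail is 44 mm wide and at most 30 mm high, along light_stage's y from -55 to -212 mm; axes as light_stage's. A spring-plunger block, 30 mm high, stands on its +x side at y = -68 (x 21..46 mm).
- stage_disc (a joint): angle of the round stage, rad, anticlockwise positive seen from above; 0 when the thin section (glass, 46 x 27 mm, clipped on top) lies lengthwise along the rail. A spring ball clicks every 45 degrees (0.785 rad): about 0.08 N m to leave a click, 0.012 N m friction between; let go within 0.15 rad of a click it snaps in. Turns all the way round.
- disc_top (a point): centre of the round stage's top face, 66 mm above the worktop; turns with it, y = the section's long direction. The stage is a knurled steel disc 62 mm in diameter with a rim from 46 to 66 mm above the worktop, free all round: pinch it across its diameter from above and turn. Section and clips rise 4 mm above this point, inside the rim.
- filter_slide (a joint): place of the filter slide along its rail, m: 0 drawn out, grows as it is pushed in (light_stage +y), end stop 0.108. A spring ball clicks into notches at 0.065 (first, quarter-wave plate) and 0.095 (second, full-wave plate, the window nearer the tab). About 6 N moves it out of a notch, 0.6 N elsewhere; within 3 mm of a notch the ball centres it when the grip is loosened for a moment.
- slide_grip (a point): middle of the filter slide's upright black tab, 52 mm above the worktop. The tab is 12 mm thick across the rail (light_stage x), 22 mm long along it (y) and free from 34 to 65 mm above the worktop, on an 18 x 24 mm foot; pinch it across the rail from above. It stands at light_stage x = 0, y = -0.190 + filter_slide (m); axes as light_stage's.
- loupe: bystander: folded hand lens, 42 x 38 x 14 mm, loose on the worktop; origin under its centre.
- mineral_jar_a: bystander: glass jar with black cap, 51 mm across, 75 mm high, standing loose; origin under its centre.
- streak_plate_0: bystander: white porcelain streak plate, 62 x 62 x 8 mm, lying loose; origin under its centre.

How it is judged:
On the way, in this order (a step that is already met when the one before it is completed fails the run):
1. the round stage rests in the click stop where the thin section lies along the rail, while the filter slide is still drawn out (angle between the y axis of disc_top and the y axis of light_stage, either way round below 0.05 rad and value of joint filter_slide below 0.05 m), for 0.2 s.
2. the filter slide is in its second notch (value of joint filter_slide between 0.0935 and 0.0965 m), for 0.2 s.
At the end, for the whole second after the job is handed in: the thin section lies along the rail (either way round) within 0.05 rad, the filter slide stands still within 1.5 mm of its second notch (0.095 m), and the fingers still press on the slide with more than 1 N (all of step 2 and angle between the y axis of disc_top and the y axis of light_stage, either way round below 0.05 rad and velocity of joint filter_slide between -0.005 and 0.005 m/s and contact force between the fingers and filter_slide above 1 N); the arm keeps its last pose, push and grip.
It fails at once if the hand lens, the jar or the streak plate is moved by more than 20 mm (distance of any of loupe, mineral_jar_a, streak_plate_0 from where it was at the start of the episode above 0.02 m).
It fails at once if the filter slide is pushed to its first click or beyond while the thin section does not lie along the rail (value of joint filter_slide above 0.06 m and angle between the y axis of disc_top and the y axis of light_stage, either way round above 0.1 rad).
It also fails if it takes over 48 s, if anything falls off the work surface, if the arm or the gripper's body presses on something with over 40 N, if the wrist force passes 120 N, or if a joint passes its speed limit or range.

### The arm

A 7-joint arm with a two-finger parallel gripper is mounted at the origin on a cart in front of the work surface, level with it; the furniture and walls round the work are solid. World frame = base frame: x ahead of the robot, y to its left, z up, the work surface at z = 0. Lengths are in m, angles in rad, forces in N, time in s.
With the tool pointing down it reaches from about 0.35 to 0.9 m from the base axis. Payload 8.1 kg.
Tool frame: the origin (TCP) lies at the very end of the fingers, on their centre line; the grasp point (between the pads) lies 19 mm behind it (arm.grasp_offset is the distance from the TCP to the grasp point, in m); z points along the fingers, y is the direction in which the jaws open and shut (so a half turn about z gives the same grasp; the last joint's range is limited). The gripper opens to 92 mm and grips with 3 to 60 N. Pads are 19 mm wide; open, the fingers measure 130 mm over their backs; the gripper's body (75 mm by 190 mm) begins 47 mm behind the grasp point.
Start: joints at [-1.359, 0.434, 0.025, 1.573, -0.012, 1.134, -0.075], TCP at [0.194, 0.594, 0.227] pointing down, gripper open.
Joint ranges: [-2.62, 2.62], [-0.44, 2.09], [-1.27, 1.32], [0.08, 2.57], [-1.32, 4.46], [0.12, 2], [-2.74, 2.74]. Speed limits (rad/s): [2.22, 2.22, 3.01, 3.01, 3.14, 3.14, 3.14].

### API

Orientations are given as a rotation vector (axis times angle).
In Python, from cell import arm, eyes, workorder gives the robot as it stands.
- The arm moves only by the shell command python3 -m inch 'ROWS' [FORCE]. ROWS is JSON, a list that holds one entry, the list of rows, each a list of 5 numbers: the closure, from 0 (fully open) to 1 (shut), then the shift along the tool's x, y, z in mm, then the turn about the tool's z in degrees. A call has 1 to 12 rows; each row shifts and turns the pose as measured when the row begins, along the tool's axes as they then stand; what a row does not reach is not made up. A row lasts 1/10 s, in which the tool goes at most 50 mm and 8.59 degrees, less where a joint would pass 70% of its speed; a pose out of reach is approached as far as the arm can. A call with a gripper value outside its range is refused whole. The fingers move at their own pace and stop on an object; FORCE is the grip in N (left out, the last holds). Time passes only in rows, so rows that do not move let the fingers close. It gives the time, the measured TCP pose, the force and the opening at its end, in the units of the state.
- arm.observe(): the state, without advancing time (a new reading comes with each control period).
- eyes.get_image(name): name is "side" or "top"; returns a dict with "frame" (400x640x3 uint8, blue, green, red), "intrinsics" (3x3 intrinsics, pixels), "rvec" (rotation vector, rad) and "tvec" (3), from world to camera coordinates, as OpenCV has them. Camera axes: x right, y down, z forward; pixel columns grow to the right and rows downward; lengths in m; the calibration is good to about 2 mm. A picture is of the moment at which its call begins. There is no depth.
- workorder.sign_off(): hands the job in, once; it reports no verdict.
The state is a dict: "clock": time; "joints": joint angles; "dq": joint speeds; "joint_efforts": joint torques, N m; "position": TCP position; "ee_rot": TCP orientation; "force": force on the tool from outside, world axes, zero at the start; "ft_torque": the same for the moment, N m; "width": opening from 0.0 (shut) to 1.0 (fully open).
Only numpy, scipy, OpenCV 4.12 (cv2) and the standard library are available. Lean on these libraries where they do the work, as an engineer would, in place of code of your own. Each camera call takes 0.05 s, during which the arm holds its last target.

## Working session

There is one attempt and no reset: what is moved stays moved. The work goes in short steps, Python scripts to look and compute and a shell command to move; the robot and the scene stay as the last step left them, time stands still between calls to the robot, and variables do not carry over. Pictures are saved under pics/ and viewed, and the job is handed in when it is done.

```bash
ls; mkdir -p pics
python3 - <<'E'
from cell import arm,eyes
import cv2
s=arm.observe(); print(s, arm.grasp_offset)
for n in("side","top"):
    d=eyes.get_image(n); cv2.imwrite(f"pics/{n}0.png",d["frame"]); print(n,d["intrinsics"],d["rvec"],d["tvec"])
E
```

```text
pics
{'clock': 0.0, 'joints': array([-1.35862359,  0.43523101,  0.02502062,  1.57409587, -0.01162346,
        1.1340126 , -0.07511382]), 'dq': array([-0.00013453,  0.00029382,  0.00059629, -0.00189143,  0.00114113,
       -0.00126218, -0.0003705 ]), 'joint_efforts': array([-2.35045318e-04, -6.67851520e+01,  9.84890722e-01, -3.14450276e+01,
       -6.04215777e-02,  4.33290994e-02,  1.69922187e-04]), 'position': array([0.19341418, 0.59377617, 0.22594102]), 'ee_rot': array([-4.92600255e-01, -3.10262244e+00,  2.50944962e-03]), 'force': array([-0.68526719,  1.21140388, -0.24285276]), 'ft_torque': array([-0.02834446, -0.00406418, -0.01858335]), 'width': 1.0047020591090314} 0.0188
side [[495.13159592   0.         317.89429202]
 [  0.         495.13159592 202.63143065]
 [  0.           0.           1.        ]] [ 0.20929831 -2.57160256  1.65126707] [0.52747901 0.12320817 0.91655323]
top [[376.73109075   0.         320.4347043 ]
 [  0.         376.73109075 199.64898127]
 [  0.           0.           1.        ]] [-2.24400967  2.19507355 -0.02939897] [-0.07583197  0.51834378  0.92632241]
```

View pics/side0.png

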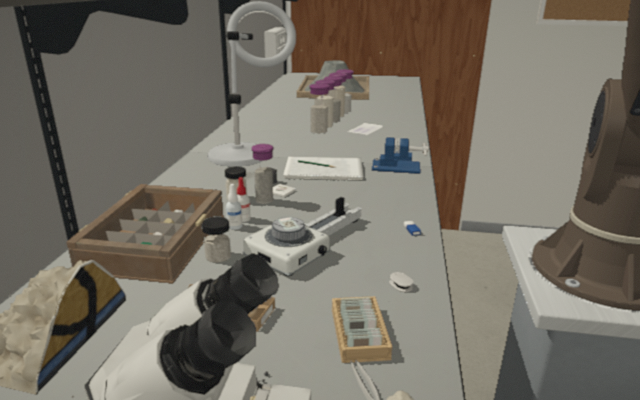

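View pics/top0.png

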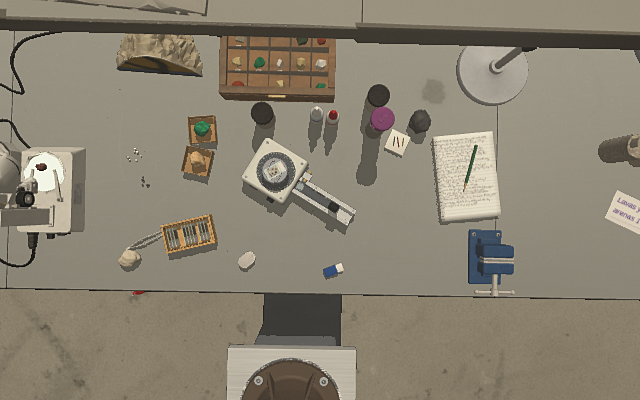

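The top view shows the stage disc at about (275,170), with the rail running down-right to about (350,218) and the tab near (335,208). I'll enlarge that area.

```bash
cat > h.py <<'E'
import cv2,numpy as np
from cell import arm,eyes
def cam(n):
    d=eyes.get_image(n); R=cv2.Rodrigues(np.array(d["rvec"],float))[0]; return d["frame"],np.array(d["intrinsics"]),R,np.array(d["tvec"],float).ravel()
def ray(K,R,t,uv,z):
    d=R.T@np.linalg.inv(K)@np.array([uv[0],uv[1],1.]); c=-R.T@t
    return c+d*(z-c[2])/d[2]
def proj(K,R,t,p):
    q=K@(R@np.array(p)+t); return q[:2]/q[2]
def crop(f,x0,y0,x1,y1,s,name):
    cv2.imwrite(name,cv2.resize(f[y0:y1,x0:x1],None,fx=s,fy=s,interpolation=cv2.INTER_CUBIC))
E
python3 - <<'E'
from h import *
f,K,R,t=cam("top"); crop(f,235,130,365,235,6,"pics/t1.png"); print(proj(K,R,t,arm.observe()["position"]),-R.T@t)
f,K,R,t=cam("side"); crop(f,190,180,370,290,4,"pics/s1.png"); print(proj(K,R,t,arm.observe()["position"]),-R.T@t)
E
```

```text
[-39.00685085 367.58019134] [ 0.50897346 -0.05064096  0.93321245]
[702.4023741  433.75730545] [0.40224663 0.8554695  0.48974867]
```

View pics/t1.png

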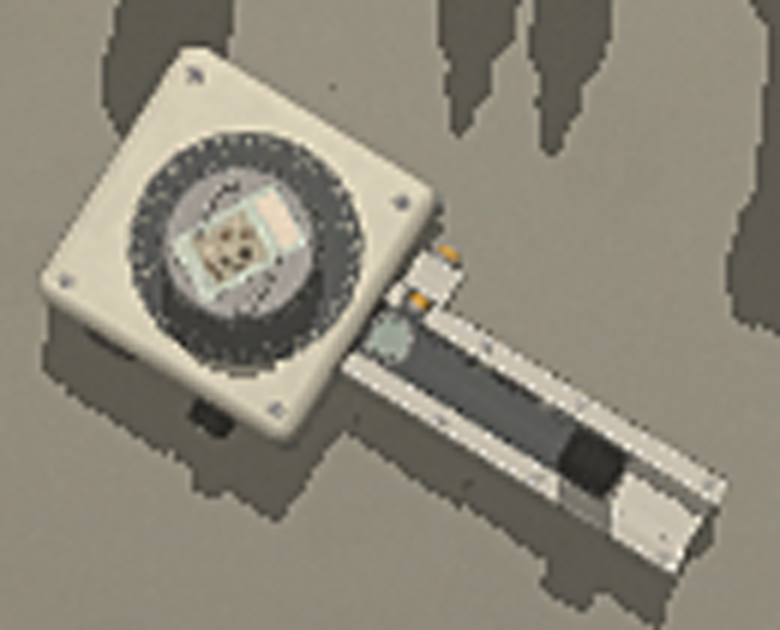

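View pics/s1.png

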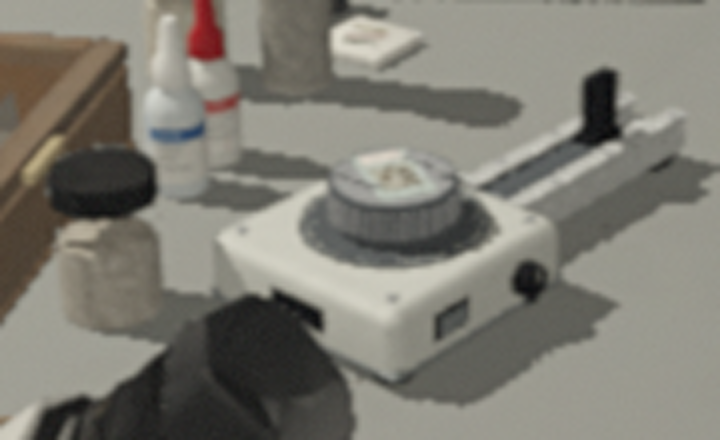

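The section's long axis points up-right in the image and the rail points down-right, so they are about 60° apart. Next I'll measure this accurately.

```bash
cat > m.py <<'E'
from h import *
f,K,R,t=cam("top")
def P(x,y,z): return ray(K,R,t,(x/6-0.42+235,y/6-0.42+130),z)
h=np.array([P(*c,42/1e3) for c in [(190,48),(437,195),(285,440),(42,280)]])
print("housing c",h.mean(0)); hs=np.array([P(*c,.042) for c in [(195,75),(402,202),(277,410),(66,281)]]);print("screws c",hs.mean(0))
# +y dir: from rail; edges top-left side (top,left)->(right,bottom)
for q in(h,hs):
    ax=(q[0]-q[1])+(q[3]-q[2]); print("y axis deg",np.degrees(np.arctan2(ax[1],ax[0])))
    ax=(q[1]-q[2])+(q[0]-q[3]); print("x axis deg",np.degrees(np.arctan2(ax[1],ax[0])))
a=P(435,312,.03)-P(722,483,.03); print("rail edge R",np.degrees(np.arctan2(a[1],a[0])))
a=P(350,368,.03)-P(675,570,.03); print("rail edge L",np.degrees(np.arctan2(a[1],a[0])))
print("rail end",P(722,483,.03),P(675,570,.03),(P(722,483,.03)+P(675,570,.03))/2)
print("tab",P(590,462,.065))
s=np.array([P(*c,.068) for c in [(172,242),(272,185),(307,243),(207,303)]]); a=s[1]-s[0]+s[2]-s[3]
print("section c",s.mean(0),np.linalg.norm(s[1]-s[0]),np.linalg.norm(s[2]-s[1]),"dir",np.degrees(np.arctan2(a[1],a[0])))
E
python3 m.py
```

```text
housing c [0.58783661 0.04665534 0.042     ]
screws c [0.58730168 0.04803391 0.042     ]
y axis deg 59.20186244115239
x axis deg -30.760931185620823
y axis deg 59.78245912843067
x axis deg -30.12216382387692
rail edge R 60.48882319265937
rail edge L 59.39677010023987
rail end [ 0.49637563 -0.14729912  0.03      ] [ 0.46120266 -0.12921319  0.03      ] [ 0.47878915 -0.13825616  0.03      ]
tab [ 0.50382674 -0.09259643  0.065     ]
section c [0.58455498 0.04345458 0.068     ] 0.04397910479494085 0.025929292732162906 dir -58.26930199312849
```

Run:
```python
from h import *
f,K,R,t=cam("top"); crop(f,250,148,305,198,12,"pics/t2.png")
```

```text
(no output)
```

View pics/t2.png

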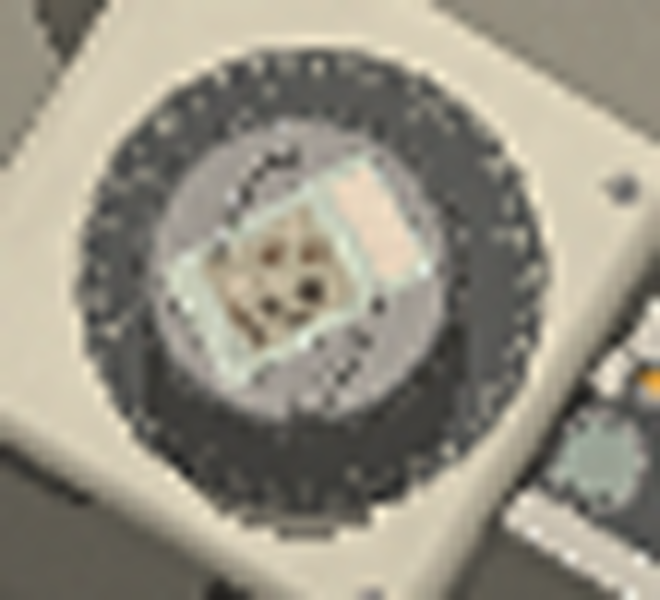

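The stage axis is at about (0.585, 0.043). The rail's +y direction is about 59.7° in world, the section needs a turn of about 62° clockwise, and the slide is at about 0.032. I'll write a planning helper.

```bash
cat > plan.py <<'E'
import sys,numpy as np
from scipy.spatial.transform import Rotation as Ro
from cell import arm
s=arm.observe(); R=Ro.from_rotvec(s["ee_rot"]).as_matrix(); p=s["position"]
yaw=np.degrees(np.arctan2(R[1,1],R[0,1]))
print("t %.2f p %s jawyaw %.1f tilt %.4f width %.3f F %s j %s"%(s["clock"],np.round(p,4),yaw,R[2,2],s["width"],np.round(s["force"],1),np.round(s["joints"],2)))
if len(sys.argv)>4:
    x,y,z,w=map(float,sys.argv[1:5])
    d=R.T@(np.array([x,y,z])-p)*1e3
    turn=(yaw-w+90)%180-90
    print("shift tool mm",np.round(d,1),"turn about tool z",round(turn,1))
E
python3 plan.py 0.585 0.043 0.227 31.7
```

```text
t 0.30 p [0.1935 0.5941 0.2265] jawyaw 72.0 tilt -1.0000 width 1.001 F [ 0.4 -0.1 -0.3] j [-1.36  0.43  0.03  1.57 -0.01  1.13 -0.08]
shift tool mm [-5.429e+02 -4.028e+02 -3.000e-01] turn about tool z 40.3
```

```bash
python3 -m inch '[[[0,-20,-38,0,0],[0,-25,-38,0,0],[0,-36,-27,0,0],[0,-36,-27,0,0],[0,-38,-26,0,0],[0,-38,-26,0,0],[0,-40,-25,0,0]]]' && python3 plan.py 0.585 0.043 0.16 31.7
```

```text
clock: 1.0
position: [0.3502, 0.3222, 0.2248]
ee_rot: [-0.471, -3.103, -0.004]
force: [0.1, 1.1, -0.1]
width: 0.997
t 1.00 p [0.3502 0.3222 0.2248] jawyaw 72.7 tilt -1.0000 width 0.997 F [ 0.1  1.1 -0.1] j [-0.97  0.19  0.13  1.93 -0.03  1.02  0.45]
shift tool mm [-307.2 -197.1   63.5] turn about tool z 41.0
```

```bash
python3 -m inch '[[[0,-39,-25,0,0],[0,-39,-25,0,0],[0,-39,-25,0,0],[0,-39,-25,0,0],[0,-39,-25,0,0],[0,-39,-25,0,0],[0,0,0,0,8],[0,0,0,0,8],[0,0,0,0,8],[0,0,0,0,8]]]' && python3 plan.py 0.585 0.043 0.13 31.7
```

```text
clock: 2.0
position: [0.5401, 0.089, 0.2257]
ee_rot: [1.349, 2.834, 0.005]
force: [0.5, 0.0, 0.5]
width: 1.0
t 2.00 p [0.5401 0.089  0.2257] jawyaw 39.1 tilt -1.0000 width 1.000 F [0.5 0.  0.5] j [-0.59  0.32  0.43  1.8  -0.15  1.06  0.58]
shift tool mm [-64.    5.4  95.8] turn about tool z 7.4
```

```bash
python3 -m inch '[[[0,-32,3,20,0],[0,-32,3,35,0],[0,0,0,30,4],[0,0,0,12,4],[0,0,0,0,0]]]' && python3 plan.py 0.585 0.043 0.09 31.7
```

```text
clock: 2.5
position: [0.5886, 0.043, 0.1266]
ee_rot: [1.555, 2.724, 0.01]
force: [-0.4, -0.1, 0.9]
width: 1.0
t 2.50 p [0.5886 0.043  0.1266] jawyaw 30.6 tilt -1.0000 width 1.000 F [-0.4 -0.1  0.9] j [-0.47  0.5   0.44  1.81 -0.27  0.88  0.63]
shift tool mm [ 1.9 -3.5 36.6] turn about tool z -1.1
```

```bash
python3 -m inch '[[[0,2,-3,20,0],[0,0,0,16,0],[0,0,0,0,0]]]' && python3 plan.py 0.585 0.043 0.049 31.7
python3 - <<'E'
from h import *
f,K,R,t=cam("top"); crop(f,220,110,370,240,5,"pics/t3.png")
f,K,R,t=cam("side"); crop(f,190,140,370,290,4,"pics/s3.png")
E
```

```text
clock: 2.8
position: [0.5863, 0.0442, 0.0917]
ee_rot: [1.544, 2.728, 0.013]
force: [0.4, -0.0, 0.2]
width: 1.005
t 2.80 p [0.5863 0.0442 0.0917] jawyaw 31.0 tilt -0.9999 width 1.005 F [ 0.4 -0.   0.2] j [-0.46  0.54  0.42  1.85 -0.3   0.81  0.65]
shift tool mm [-0.2 -2.2 42.7] turn about tool z -0.7
```

View pics/t3.png

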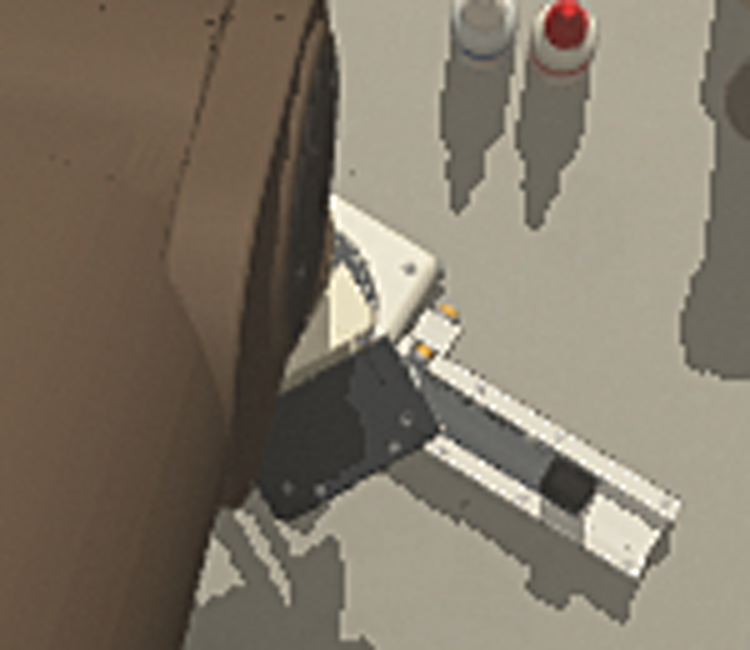

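View pics/s3.png

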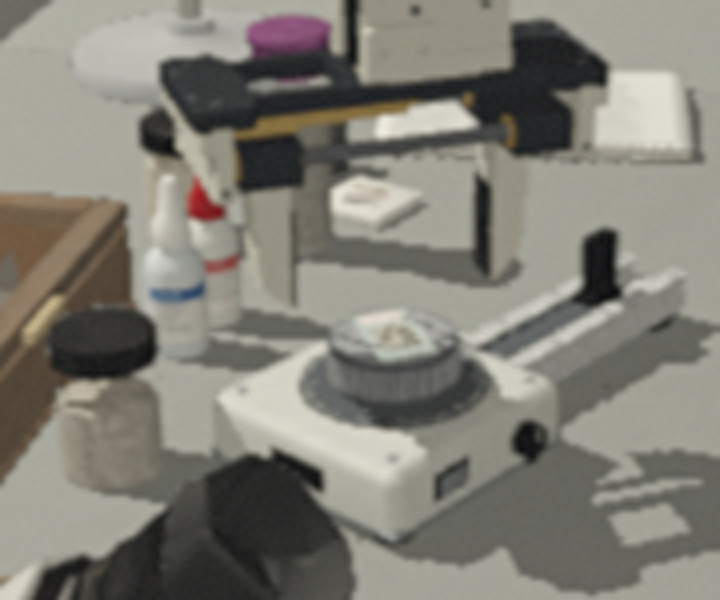

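```bash
python3 -m inch '[[[0,0,-2,15,0],[0,0,0,14,0],[0,0,0,9,0],[0,0,0,0,0]]]' && python3 plan.py 0.585 0.043 0.05 31.7
python3 - <<'E'
from h import *
f,K,R,t=cam("side"); p=arm.observe()["position"]; print(proj(K,R,t,p))
crop(f,220,160,340,260,6,"pics/s4.png")
E
```

```text
clock: 3.3
position: [0.5895, 0.0442, 0.0584]
ee_rot: [1.538, 2.723, 0.023]
force: [0.8, 0.6, 0.8]
width: 0.997
t 3.30 p [0.5895 0.0442 0.0584] jawyaw 31.1 tilt -0.9998 width 0.997 F [0.8 0.6 0.8] j [-0.44  0.58  0.39  1.87 -0.33  0.73  0.68]
shift tool mm [ 1.3 -4.6  8.3] turn about tool z -0.6
[285.32062752 226.5128017 ]
```

View pics/s4.png

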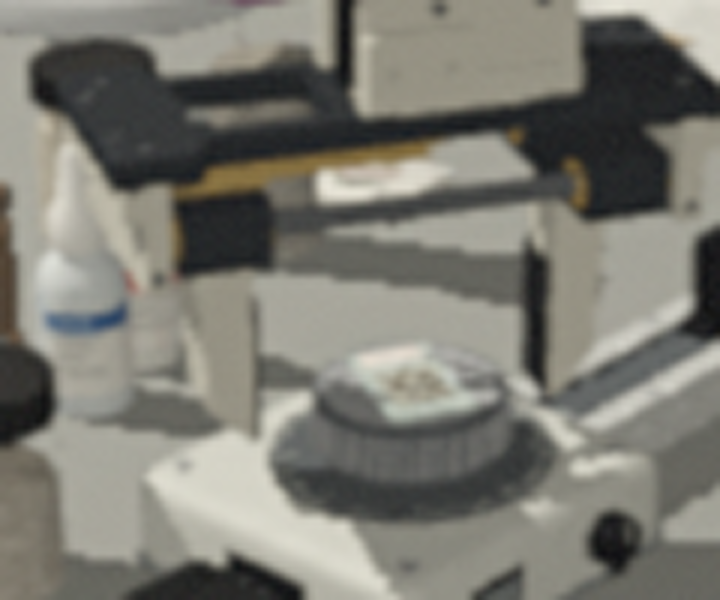

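```bash
python3 - <<'E'
from h import *
f,K,R,t=cam("side"); print(ray(K,R,t,(412/6-.4+220,383/6-.4+160),.067))
E
python3 -m inch '[[[0,1,-4,5,0],[0,0,-1,4,0],[0,0,0,0,0]]]' && python3 plan.py 0.585 0.043 0.05 31.7
```

```text
[0.58356183 0.04613086 0.067     ]
clock: 3.7
position: [0.5858, 0.0423, 0.0506]
ee_rot: [1.537, 2.721, 0.026]
force: [-0.5, 0.4, -0.3]
width: 1.001
t 3.70 p [0.5858 0.0423 0.0506] jawyaw 31.1 tilt -0.9997 width 1.001 F [-0.5  0.4 -0.3] j [-0.43  0.58  0.39  1.89 -0.33  0.7   0.69]
shift tool mm [ 1.  -0.3  0.6] turn about tool z -0.6
```

```bash
python3 -m inch '[[[0.5,0,0,0,0],[0.5,0,0,0,0],[0.5,0,0,0,0],[0.5,0,0,0,0],[0.5,0,0,0,0],[0.5,0,0,0,0]]]' 20 && python3 plan.py 0.585 0.043 0.05 31.7
```

```text
clock: 4.3
position: [0.5861, 0.0423, 0.0509]
ee_rot: [1.537, 2.721, 0.027]
force: [0.3, -0.3, -0.6]
width: 0.667
t 4.30 p [0.5861 0.0423 0.0509] jawyaw 31.1 tilt -0.9997 width 0.667 F [ 0.3 -0.3 -0.6] j [-0.43  0.58  0.39  1.89 -0.33  0.71  0.69]
shift tool mm [ 1.1 -0.6  0.9] turn about tool z -0.6
```

```bash
python3 -m inch '[[[0.5,0,0,0,5],[0.5,0,0,0,5],[0.5,0,0,0,5],[0.5,0,0,0,5],[0.5,0,0,0,5],[0.5,0,0,0,0]]]' 20 && python3 plan.py 0.585 0.043 0.05 31.7
```

```text
clock: 4.9
position: [0.5845, 0.0418, 0.0509]
ee_rot: [2.112, 2.311, 0.029]
force: [-0.1, 0.5, -0.2]
width: 0.67
t 4.90 p [0.5845 0.0418 0.0509] jawyaw 5.1 tilt -0.9998 width 0.670 F [-0.1  0.5 -0.2] j [-0.52  0.61  0.51  1.9  -0.44  0.73  0.34]
shift tool mm [1.1 0.6 0.9] turn about tool z -26.6
```

```bash
python3 -m inch '[[[0.5,0,0,0,6],[0.5,0,0,0,6],[0.5,0,0,0,6],[0.5,0,0,0,6],[0.5,0,0,0,6],[0.5,0,0,0,3],[0.5,0,0,0,0]]]' 20 && python3 plan.py 0.585 0.043 0.05 -30.3;  python3 - <<'E'
from h import *
f,K,R,t=cam("side"); 
crop(f,220,160,340,260,6,"pics/s5.png")
f,K,R,t=cam("top"); 
crop(f,220,110,370,240,5,"pics/t5.png")
E
```

```text
clock: 5.6
position: [0.5826, 0.0422, 0.0507]
ee_rot: [2.69, 1.617, 0.029]
force: [-0.7, -0.4, 1.0]
width: 0.669
t 5.60 p [0.5826 0.0422 0.0507] jawyaw -28.0 tilt -0.9998 width 0.669 F [-0.7 -0.4  1. ] j [-0.62  0.64  0.67  1.91 -0.58  0.77 -0.11]
shift tool mm [1.8 1.7 0.8] turn about tool z 2.3
```

View pics/s5.png

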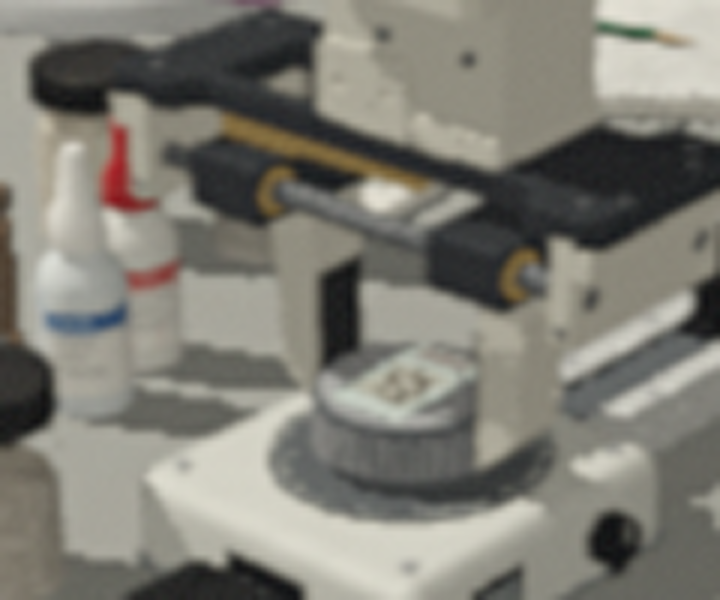

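View pics/t5.png

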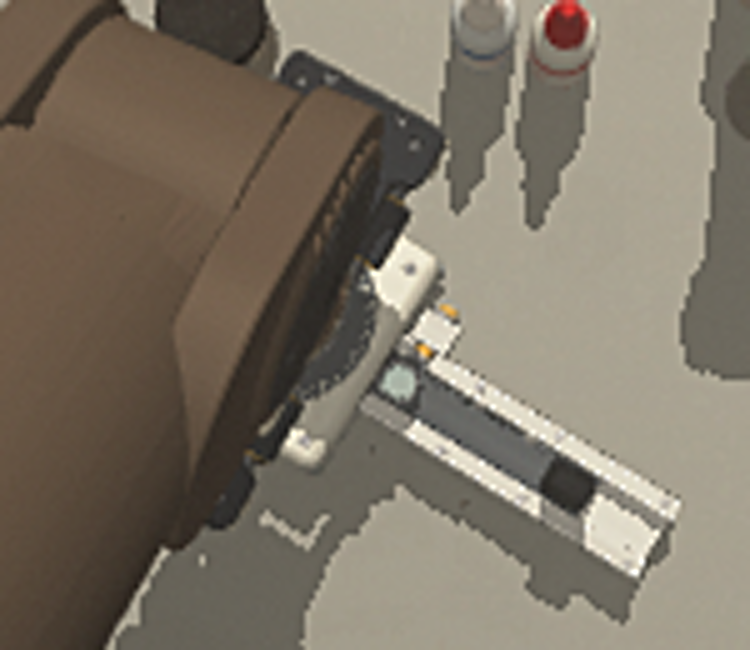

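The section turned with the disc. I'll check its angle from the side view: the near long edge runs from about (403,418) to (478,370) in the crop, and the short end is at (350,388).

Run:
```python
from h import *
f,K,R,t=cam("side")
P=lambda x,y:ray(K,R,t,(x/6-.42+220,y/6-.42+160),.068)
for a,b in (((403,418),(478,370)),((350,388),(403,418)),((350,388),(422,345))):
    d=P(*b)-P(*a); print(np.degrees(np.arctan2(d[1],d[0])),np.linalg.norm(d))
d=[[0,0],[1,1]]
crop(f,272,210,305,235,20,"pics/s6.png")
```

```text
-114.52324919173769 0.039316734669781535
140.70068369397583 0.026452323283179913
-115.29975400086666 0.036892380840305404
```

View pics/s6.png

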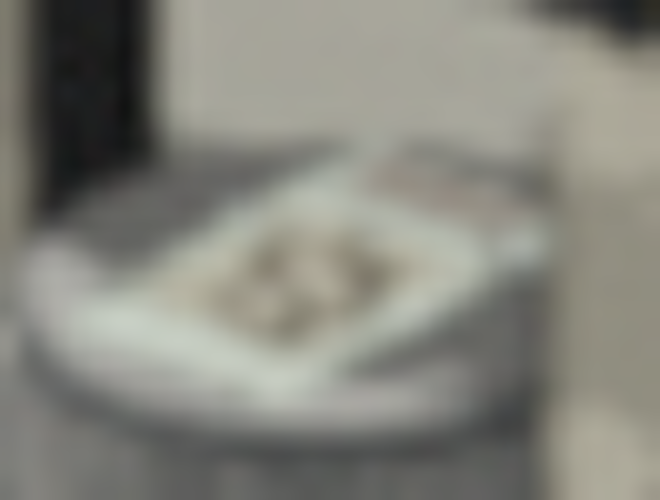

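```bash
python3 -m inch '[[[0.5,0,0,0,4],[0.5,0,0,0,0],[0,0,0,0,0],[0,0,0,0,0],[0,0,0,0,0],[0,0,0,0,0],[0,0,0,-20,0],[0,0,0,-25,0],[0,0,0,-30,0],[0,0,0,-30,0]]]' && python3 plan.py 0.504 -0.093 0.13 -30.3
```

```text
clock: 6.75
position: [0.578, 0.0414, 0.1548]
ee_rot: [-2.737, -1.54, -0.017]
force: [0.7, 0.7, 0.4]
width: 1.002
t 6.75 p [0.578  0.0414 0.1548] jawyaw -31.3 tilt -0.9999 width 1.002 F [0.7 0.7 0.4] j [-0.72  0.52  0.81  1.83 -0.46  0.98 -0.26]
shift tool mm [-153.6    6.4   23.3] turn about tool z -1.0
```

```bash
python3 -m inch '[[[0,-35,2,0,0],[0,-35,2,0,0],[0,-35,2,0,0],[0,-35,0,0,0],[0,-15,0,0,0],[0,0,0,0,0]]]' && python3 plan.py 0.504 -0.093 0.13 -30.3
python3 - <<'E'
from h import *
f,K,R,t=cam("side"); 
crop(f,230,160,380,260,5,"pics/s7.png")
f,K,R,t=cam("top"); 
crop(f,220,110,370,240,5,"pics/t7.png")
E
```

```text
clock: 7.35
position: [0.5046, -0.0976, 0.1578]
ee_rot: [2.731, 1.548, 0.033]
force: [-0.0, 0.2, -0.1]
width: 0.995
t 7.35 p [ 0.5046 -0.0976  0.1578] jawyaw -30.9 tilt -0.9998 width 0.995 F [-0.   0.2 -0.1] j [-0.53  0.4   0.84  1.99 -0.4   0.9  -0.02]
shift tool mm [ 3.2 -3.2 27.8] turn about tool z -0.6
```

View pics/s7.png

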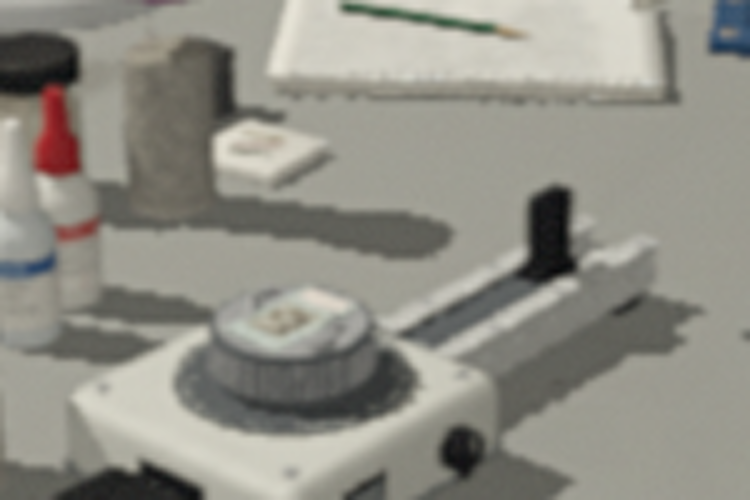

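View pics/t7.png

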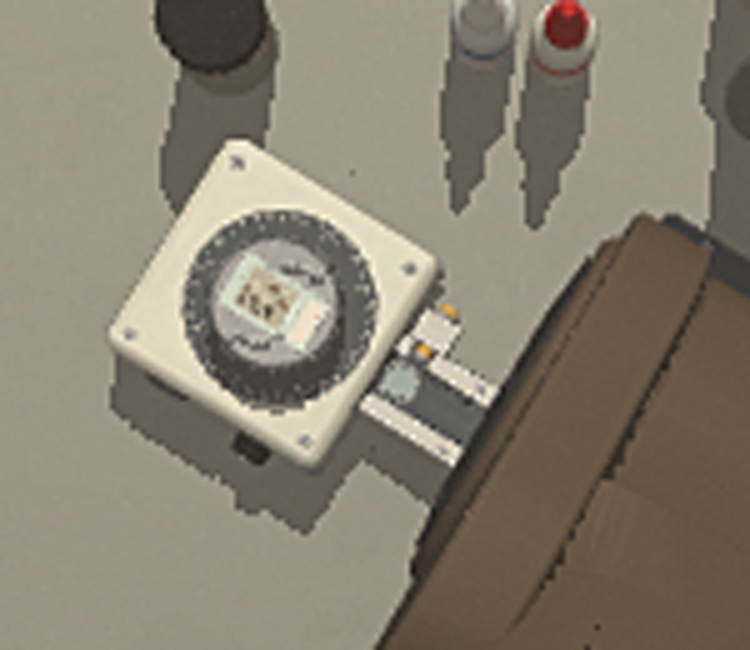

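The section now lies along the rail, near top crop (275,300). I'll enlarge it to check the angle.

Run:
```python
from h import *
f,K,R,t=cam("top"); crop(f,255,153,295,187,18,"pics/t8.png")
f2,K2,R2,t2=cam("side"); print(proj(K2,R2,t2,arm.observe()["position"]))
P=lambda x,y:ray(K2,R2,t2,(x/5-.4+230,y/5-.4+160),.065)
print("tab side",P(550,190),P(530,188),P(572,192))
```

```text
[339.25254657 155.75779014]
tab side [ 0.50311379 -0.09336123  0.065     ] [ 0.51167989 -0.09395071  0.065     ] [ 0.4937462  -0.09292036  0.065     ]
```

View pics/t8.png

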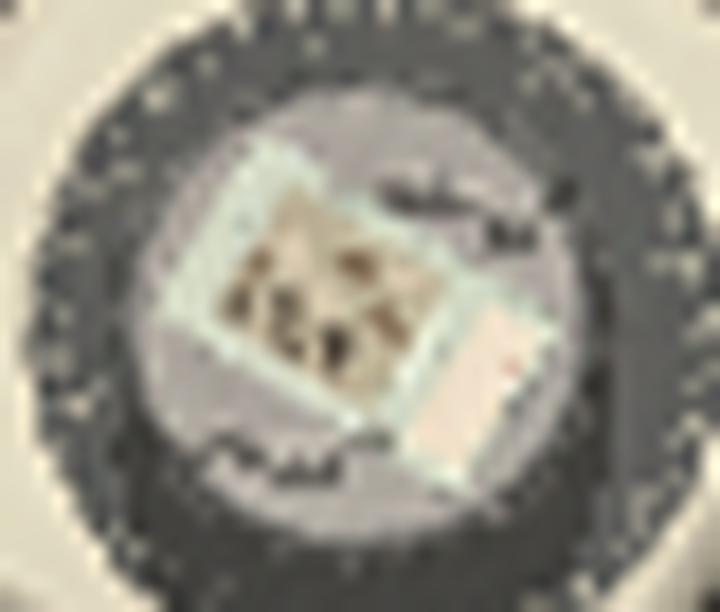

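Run:
```python
from h import *
f,K,R,t=cam("top")
P=lambda x,y:ray(K,R,t,(x/18-.47+255,y/18-.47+153),.068)
q=[P(*c) for c in((265,140),(555,330),(460,492),(165,305))]
g=lambda d:np.degrees(np.arctan2(d[1],d[0]))
print(g(q[0]-q[1]),g(q[3]-q[2]),g(q[0]-q[3]),g(q[1]-q[2]))
# glass mask
hsv=cv2.cvtColor(f,cv2.COLOR_BGR2HSV)
m=np.zeros(f.shape[:2],np.uint8)
m[153:187,255:295]=(f[153:187,255:295].max(2)>195).astype(np.uint8)*255
c=[x for x in cv2.findContours(m,cv2.RETR_EXTERNAL,cv2.CHAIN_APPROX_NONE)[0] if cv2.pointPolygonTest(cv2.convexHull(x),(274.5,170.5),False)>=0]
for x in c: print(cv2.contourArea(x),cv2.minAreaRect(x))
```

```text
58.03938589558443 58.891093362835605 -29.787611377347545 -29.009764354442048
95.5 ((274.32025146484375, 169.8876495361328), (19.71596336364746, 11.553977012634277), 32.0053825378418)
```

Both views put the tab at (0.5035, -0.093), which makes the slide about 0.032. The section is within about 1° of the rail. I'll go down onto the tab.

```bash
python3 -m inch '[[[0,3,-3,25,0],[0,0,0,25,0],[0,0,0,25,0],[0,0,0,10,0],[0,0,0,0,0]]]' && python3 plan.py 0.5035 -0.093 0.037 -30.3
```

```text
clock: 8.1
position: [0.5115, -0.0833, 0.0694]
ee_rot: [2.718, 1.57, 0.036]
force: [-0.3, -0.6, -0.6]
width: 0.999
t 8.10 p [ 0.5115 -0.0833  0.0694] jawyaw -30.0 tilt -0.9997 width 0.999 F [-0.3 -0.6 -0.6] j [-0.45  0.53  0.72  2.06 -0.55  0.72  0.1 ]
shift tool mm [-13.   -2.5  32.2] turn about tool z 0.3
```

```bash
python3 -m inch '[[[0,-13,-2,3,0],[0,-2,0,10,0],[0,-2,0,10,0],[0,0,0,5,0],[0,0,0,0,0]]]' && python3 plan.py 0.5035 -0.093 0.037 -30.3
```

```text
clock: 8.6
position: [0.5029, -0.0981, 0.0412]
ee_rot: [2.715, 1.57, 0.04]
force: [-1.1, -0.7, 0.3]
width: 0.997
t 8.60 p [ 0.5029 -0.0981  0.0412] jawyaw -29.9 tilt -0.9997 width 0.997 F [-1.1 -0.7  0.3] j [-0.38  0.56  0.66  2.1  -0.6   0.65  0.17]
shift tool mm [ 4.7 -2.1  4.3] turn about tool z 0.4
```

```bash
python3 -m inch '[[[0,4,-2,3,0],[0,0,0,0,0]]]' && python3 plan.py 0.5035 -0.093 0.037 -30.3
python3 - <<'E'
from h import *
f,K,R,t=cam("side"); crop(f,230,140,380,260,5,"pics/s9.png")
E
```

```text
clock: 8.8
position: [0.5035, -0.0933, 0.0382]
ee_rot: [2.716, 1.569, 0.041]
force: [-0.9, 0.2, -0.2]
width: 1.0
t 8.80 p [ 0.5035 -0.0933  0.0382] jawyaw -30.0 tilt -0.9996 width 1.000 F [-0.9  0.2 -0.2] j [-0.39  0.57  0.66  2.1  -0.61  0.64  0.17]
shift tool mm [ 0.2 -0.2  1.2] turn about tool z 0.3
```

View pics/s9.png

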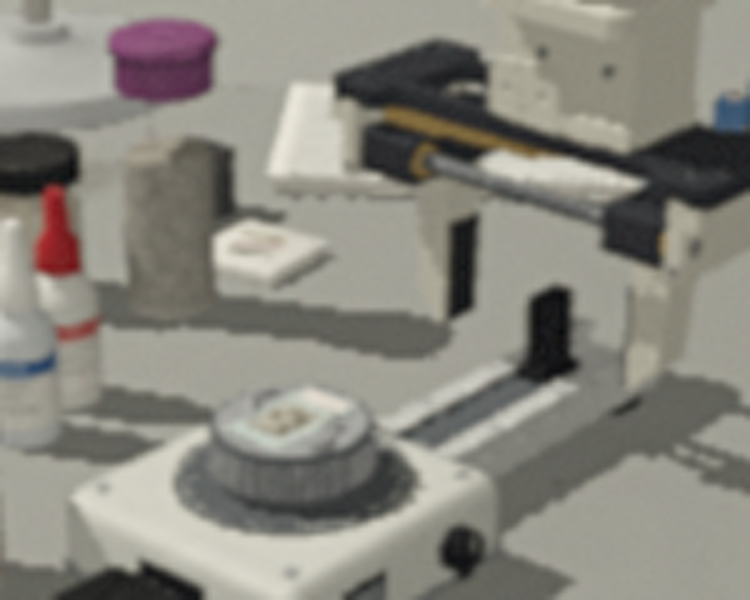

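The fingers straddle the tab, which stands at about (550,330) in the crop. Closing.

```bash
python3 -m inch '[[[1,0,0,0,0],[1,0,0,0,0],[1,0,0,0,0],[1,0,0,0,0],[1,0,0,0,0],[1,0,0,0,0],[1,0,0,0,0],[1,0,0,0,0]]]' 20 && python3 plan.py 0.537 -0.039 0.037 -30.3
```

```text
clock: 9.65
position: [0.5043, -0.0936, 0.0392]
ee_rot: [2.714, 1.569, 0.043]
force: [0.2, 0.5, 0.2]
width: 0.352
t 9.65 p [ 0.5043 -0.0936  0.0392] jawyaw -29.9 tilt -0.9996 width 0.352 F [0.2 0.5 0.2] j [-0.39  0.57  0.66  2.1  -0.61  0.64  0.17]
shift tool mm [63.6  1.   3.5] turn about tool z 0.4
```

```bash
python3 -m inch '[[[1,0,0,0,0],[1,0,0,0,0],[1,0,0,0,0],[1,0,0,0,0],[1,0,0,0,0],[1,0,0,0,0]]]' 20 && python3 plan.py 0.537 -0.039 0.039 -30.3
```

```text
clock: 10.25
position: [0.5031, -0.0929, 0.039]
ee_rot: [2.717, 1.57, 0.041]
force: [-0.2, 0.5, 0.9]
width: 0.131
t 10.25 p [ 0.5031 -0.0929  0.039 ] jawyaw -30.0 tilt -0.9996 width 0.131 F [-0.2  0.5  0.9] j [-0.39  0.57  0.66  2.1  -0.61  0.64  0.17]
shift tool mm [63.6  2.4  1.4] turn about tool z 0.3
```

```bash
cat > sl.py <<'E'
import numpy as np
from cell import arm
s=arm.observe(); u=np.array([.5045,.8634]); o=np.array([.585,.043])
print("slide est %.4f lateral %.4f"%(0.19+(s["position"][:2]-o)@u,(s["position"][:2]-o)@[u[1],-u[0]]),"F along %.1f"%(s["force"][:2]@u),"lat %.1f"%(s["force"][:2]@[u[1],-u[0]]),s["width"],s["clock"])
E
python3 sl.py; python3 -m inch '[[[1,5,0,0,0],[1,5,0,0,0],[1,5,0,0,0],[1,5,0,0,0]]]' 20 && python3 plan.py 0.537 -0.039 0.039 -30.3; python3 sl.py
```

```text
slide est 0.0313 lateral -0.0021 F along 0.3 lat -0.4 0.1307569714943091 10.25
clock: 10.65
position: [0.5127, -0.0766, 0.039]
ee_rot: [2.718, 1.566, 0.037]
force: [0.3, -3.1, -1.7]
width: 0.134
t 10.65 p [ 0.5127 -0.0766  0.039 ] jawyaw -30.1 tilt -0.9997 width 0.134 F [ 0.3 -3.1 -1.7] j [-0.42  0.58  0.67  2.08 -0.61  0.65  0.13]
shift tool mm [44.8  2.2  0.9] turn about tool z 0.2
slide est 0.0502 lateral -0.0021 F along -2.5 lat 1.8 0.13362241733616104 10.65
```

```bash
python3 -m inch '[[[1,6,0,0,0],[1,5,0,0,0],[1,4,0,0,0],[1,3,0,0,0]]]' 20 ; python3 sl.py; python3 -m inch '[[[1,3,0,0,0],[1,4,0,0,0]]]';python3 sl.py
```

```text
clock: 11.05
position: [0.5228, -0.0593, 0.039]
ee_rot: [2.716, 1.567, 0.037]
force: [-0.7, -3.8, -3.0]
width: 0.133
slide est 0.0703 lateral -0.0021 F along -3.7 lat 1.3 0.13310481760964601 11.05
clock: 11.25
position: [0.5266, -0.0528, 0.0391]
ee_rot: [2.716, 1.566, 0.036]
force: [0.6, -2.2, -4.7]
width: 0.132
slide est 0.0778 lateral -0.0021 F along -1.6 lat 1.6 0.13232559093777685 11.25
```

```bash
python3 -m inch '[[[1,5,0,0,0],[1,4,0,0,0],[1,2,0,0,0],[1,0,0,0,0]]]' 20 ; python3 sl.py
python3 - <<'E'
from h import *
f,K,R,t=cam("side"); crop(f,230,140,380,260,5,"pics/s10.png")
E
```

```text
clock: 11.65
position: [0.5332, -0.0417, 0.0391]
ee_rot: [2.715, 1.567, 0.037]
force: [1.7, -2.6, -4.0]
width: 0.128
slide est 0.0908 lateral -0.0020 F along -1.4 lat 2.7 0.12782835320062125 11.65
```

View pics/s10.png

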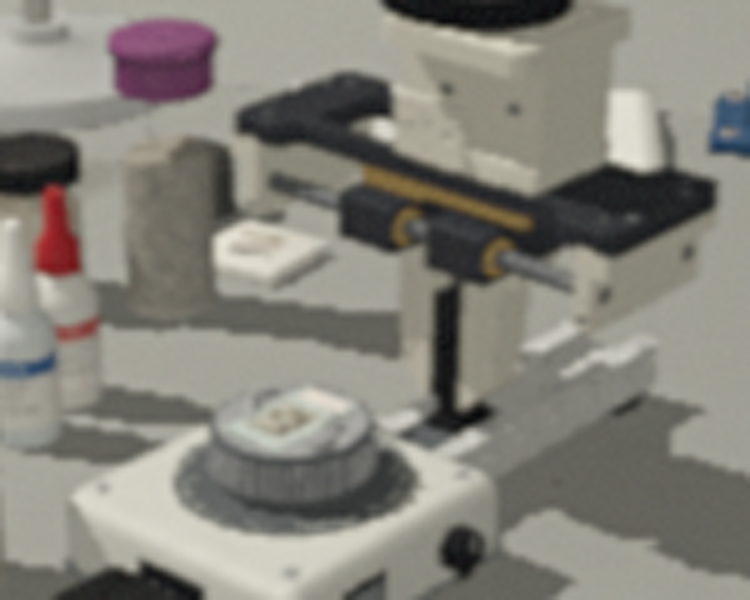

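```bash
for i in 1; do python3 -m inch '[[[1,1,0,0,0],[1,0,0,0,0]]]'>/dev/null; python3 sl.py; done; python3 -m inch '[[[1,1,0,0,0],[1,0,0,0,0]]]'>/dev/null; python3 sl.py;  python3 -m inch '[[[1,1,0,0,0],[1,0,0,0,0]]]'>/dev/null; python3 sl.py
```

```text
slide est 0.0919 lateral -0.0020 F along 0.4 lat 3.7 0.13467719556511165 11.9
slide est 0.0933 lateral -0.0020 F along 0.9 lat 3.6 0.13452087422241427 12.1
slide est 0.0953 lateral -0.0020 F along 2.6 lat 3.0 0.12911856245294184 12.3
```

```bash
python3 -m inch '[[[1,1,0,0,0],[1,0,0,0,0]]]'>/dev/null; python3 sl.py;  python3 -m inch '[[[1,0.5,0,0,0],[1,0,0,0,0],[1,0,0,0,0]]]'>/dev/null; python3 sl.py
```

```text
slide est 0.0968 lateral -0.0020 F along -0.6 lat 2.6 0.13251919910559318 12.5
slide est 0.0969 lateral -0.0019 F along 0.7 lat 2.8 0.1292256819085477 12.8
```

The pull crosses zero at an estimate of about 0.0968, so the ball is in the notch and my offset is about 1.7 mm. I'll loosen for a moment and regrip.

```bash
python3 -m inch '[[[0.8,0,0,0,0],[0.8,0,0,0,0],[0.8,0,0,0,0],[0.8,0,0,0,0]]]'>/dev/null; python3 sl.py;  python3 - <<'E'
from h import *
f,K,R,t=cam("side"); crop(f,290,180,350,240,10,"pics/s11.png")
E
python3 -m inch '[[[1,0,0,0,0],[1,0,0,0,0],[1,0,0,0,0],[1,0,0,0,0],[1,0,0,0,0],[1,0,0,0,0]]]' 15; python3 sl.py
```

```text
slide est 0.0971 lateral -0.0021 F along 0.0 lat -0.0 0.1962457224032553 13.2
clock: 13.85
position: [0.5365, -0.0361, 0.0401]
ee_rot: [2.716, 1.569, 0.042]
force: [0.5, -0.9, -0.4]
width: 0.129
slide est 0.0972 lateral -0.0020 F along -0.5 lat 0.9 0.12922063372377426 13.85
```

View pics/s11.png

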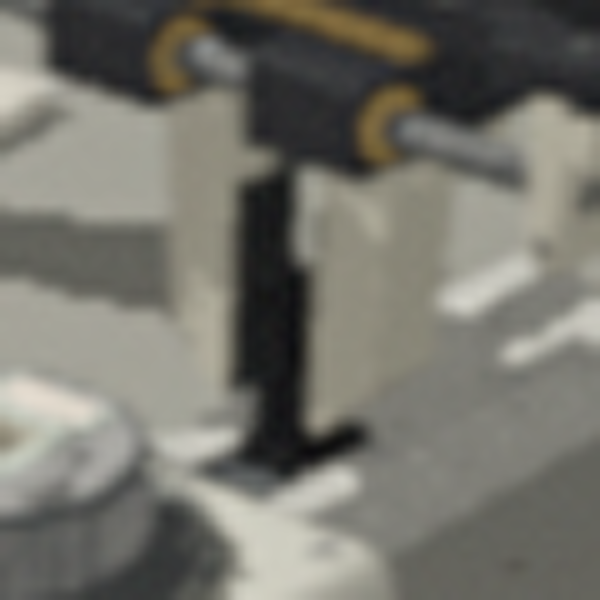

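```bash
python3 -m inch '[[[1,0,0,0,0],[1,0,0,0,0],[1,0,0,0,0],[1,0,0,0,0],[1,0,0,0,0]]]'; python3 sl.py
python3 - <<'E'
from h import *
f,K,R,t=cam("side"); crop(f,230,160,380,260,5,"pics/s12.png")
a=cv2.imread("pics/s7.png"); b=cv2.imread("pics/s12.png")
print("disc diff",cv2.absdiff(a,b)[285:345,215:365].mean())
g,*_=cam("top"); o=cv2.imread("pics/top0.png"); cv2.imwrite("pics/t12.png",g)
E
```

```text
clock: 14.35
position: [0.5365, -0.0362, 0.0401]
ee_rot: [2.716, 1.569, 0.042]
force: [0.9, -0.6, 1.1]
width: 0.13
slide est 0.0972 lateral -0.0020 F along -0.1 lat 1.1 0.12968911288114776 14.35
disc diff 4.025222222222222
```

View pics/t12.png

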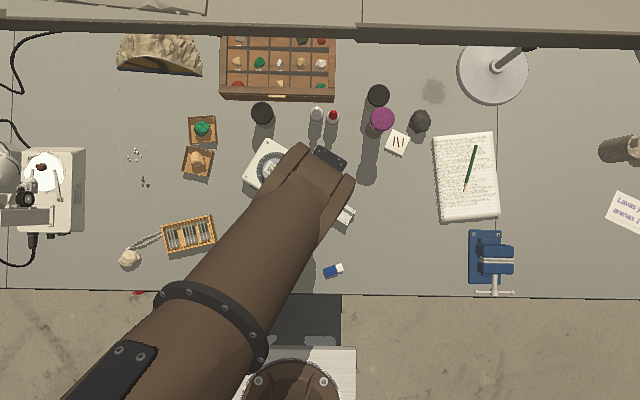

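View pics/s12.png

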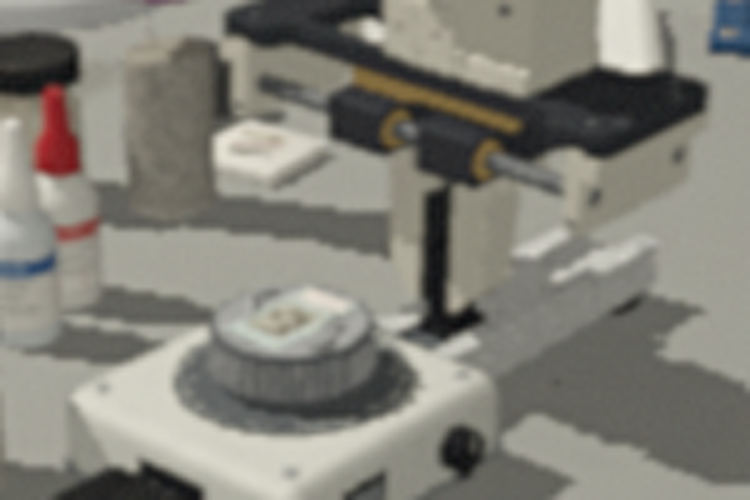

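```bash
python3 - <<'E'
from h import *
f,K,R,t=cam("side")
u=np.array([.5045,.8634]); o=np.array([.585,.043])
def S(x,y,z): p=ray(K,R,t,(x/5-.4+230,y/5-.4+160),z)[:2]; return (p-o)@u,(p-o)@[u[1],-u[0]]
print("before: face top corners", S(530,188,.065),S(550,190,.065),S(572,192,.065))
print("now strip top",S(437,190,.065))
E
python3 -c "
from cell import workorder; workorder.sign_off()"; python3 sl.py
```

```text
before: face top corners (np.float64(-0.15523323452996324), np.float64(0.005787050070734869)) (np.float64(-0.15904588051371796), np.float64(-0.0019063065629266471)) (np.float64(-0.16339118366330754), np.float64(-0.010216705204578732))
now strip top (np.float64(-0.12822221707779033), np.float64(0.034407248848689516))
the job is handed in; nothing more can be done
the job is handed in; nothing more can be done
```

I turned the stage to the click stop where the section lies along the rail. I then pushed the filter slide past its first click into the second notch, and handed the job in with the fingers still gripping the tab. The job took about 14.5 s of the 48 s allowed, and no verdict was reported.

**Stage:** I turned the disc about 62° clockwise and let it snap in. From above, the section then measured within about 1° of the rail (59.2° against 59.7°). Later side views showed the disc unchanged, and the arm blocked a second look from above.

**Slide:** At the end my position estimate read 0.0972 m, not 0.095 m.
- **Why I took it as the notch:** near there the spring first pulled the slide forward (+2.6 N), then the force dropped to about zero. That is what the ball seating in the notch looks like. I put the 2 mm difference down to an error in my starting estimate and in the camera calibration. The approximately 66 mm of travel and the resistance near the first click fit this.
- **Settling it:** I loosened the grip for a moment so the ball could centre the slide, then gripped the tab again at 15 N. After that the opening was 12 mm, matching the tab's thickness, and the side force was near zero.

**Checks that failed or were missing:**
- A last measurement of the tab from the side view, taken just before hand-in, disagreed. It put the visible point 34 mm to one side of the rail. The fingers hid the top of the tab, so I didn't rely on it.
- I had no independent camera confirmation that the slide is at 0.095 m.

**Bystanders:** What I took to be the jar and the streak plate looked unmoved in the last pictures. I never positively identified the hand lens. The object I took for it was hidden under the forearm at the end, and I didn't work near it.

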